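# Sort two sealed sample jars by wrist load

### The arm

A 6-joint arm with a two-finger parallel gripper is mounted at the origin on the work surface. World frame = base frame: x ahead of the robot, y to its left, z up, the work surface at z = 0. Lengths are in mm, angles in rad, forces in N, time in s.
With the tool pointing down it reaches from about 300 to 775 mm from the base axis. Payload 14.6 kg.
Tool frame: the origin (TCP) lies midway between the tips of the shut fingers; the grasp point (between the pads) lies 19 mm behind it; z points along the fingers, y is the line along which they close (so a half turn about z gives the same grasp; the last joint's range is limited). The gripper opens to 94 mm and grips with 3 to 60 N. Pads are 16 mm wide; open, the fingers measure 119 mm over their backs; the gripper's body (75 mm by 177 mm) begins 78 mm behind the grasp point.
Start: joints at [1.142, 0.3, 1.521, -0, 1.321, -0.067], TCP at [194.674, 514.384, 205.446] pointing down, gripper open.
Joint ranges: [-3.03, 3.03], [-0.79, 2.21], [0.23, 2.52], [-1.04, 4.18], [0, 3.07], [-2.55, 2.55]. Speed limits (rad/s): [2.22, 2.22, 2.57, 3.14, 3.14, 3.14].

### API

Orientations are given as [roll, pitch, yaw] about the fixed x, y, z axes, in that order (R = Rz(yaw) Ry(pitch) Rx(roll)).
In Python, from cell import manip, camera gives the robot as it stands.
- The arm moves only by the tool move_arm, never from a script. Its arguments are lists of equal length, an entry for each row: "dp": the shift along the world's x, y, z in mm, a list of three; "rotation": the turn, a rotation vector about the world's x, y, z in rad, a list of three; "hand": the opening, from 0 (shut) to 1 (fully open). A call has 1 to 10 rows; each row shifts and turns the commanded pose from where the row before left it; what a row does not reach is not made up. A row lasts 1/8 s, in which the tool goes at most 62.5 mm and 10.7 degrees, less where a joint would pass 70% of its speed; a pose out of reach is approached as far as the arm can. A call with a gripper value outside its range is refused whole. The fingers move at their own pace and stop on an object; "newtons" is the grip in N (left out, the last holds). Time passes only in rows, so rows that do not move let the fingers close. It gives the time, the measured TCP pose, the force, the opening and the grip force at its end, in the units of the state.
- manip.read_state(): the state, without advancing time (a new reading comes with each control period).
- camera(name): name is "scene" or "top" or "wrist"; returns a dict with "image" (420x560x3 uint8, red, green, blue), "fx", "fy", "cx", "cy" (pixels), "R" (3x3) and "t" (3): a world point X has camera coordinates R X + t; the wrist camera has in their place "mount" (4x4, takes a point from camera to tool coordinates, whose origin is the TCP and whose axes are the flange's). Camera axes: x right, y down, z forward; pixel columns grow to the right and rows downward; lengths in mm; the calibration is good to about 2 mm. A picture is of the moment at which its call begins: read the wrist's pose just before it. There is no depth.
- manip.sign_off(): hands the job in; it is judged then, once.
The state is a dict: "clock": time; "joints": joint angles; "qd": joint speeds; "effort": joint torques, N m; "eef_pos": TCP position; "eef_rot": TCP orientation; "wrist_force": force on the tool from outside, world axes, zero at the start; "moment": the same for the moment, N m; "finger_gap": finger opening in mm; "finger_force": force on a finger pad.
Only numpy, scipy, OpenCV 4.12 (cv2) and the standard library are available. Lean on these libraries where they do the work, as an engineer would, in place of code of your own. Each camera call takes 0.05 s, during which the arm holds its last target. There are 200 camera calls.

### The job

One of the two identical sealed jars in the spring-clip rack is full and the other is empty. Taking one jar at a time, lift it straight up until it is just clear of the rack and its clip (about a finger's width), hold it still there for a second to feel its weight, then seat it gently, upright and fully home, in its socket, and then do the same with the other: the full jar goes in the square plaster block and the empty one in the round plaster block. Let go of both and leave everything else where it is.

Things in the scene. Friction and masses are not known exactly. Their poses are not given: they have to be found in the camera images.
- jar_a_centre (a point): sealed white ceramic jar with a grey lid, upright, 80 mm tall; body 52 mm across from the foot (2 mm chamfer) to 62 mm up, where to grip it. Point: its centre, 40 mm above its foot. Either jar may be the full one (430 to 650 g all told); the other is empty (140 to 185 g) and looks the same. Its spring clip drags on it until its foot has risen 22 mm.
- jar_b_centre (a point): sealed white ceramic jar with a grey lid, upright, 80 mm tall; body 52 mm across from the foot (2 mm chamfer) to 62 mm up, where to grip it. Point: its centre, 40 mm above its foot. Either jar may be the full one (430 to 650 g all told); the other is empty (140 to 185 g) and looks the same. Its spring clip drags on it until its foot has risen 22 mm.
- jar_a: the same jar a, origin at the centre of its foot
- jar_b: the same jar b, origin at the centre of its foot
- rack: brown wooden rack, 100 (x) x 220 (y) x 30 mm tall, fixed. Origin: centre of the underside, z up. Two wells 54 mm wide at x = 0, y = +-60 mm, floor 12 mm above the underside, a jar in each. At each well's outer y side a steel spring clip, top 34 mm above the underside, presses the jar with about 3 N: the jar drags by some N, so its weight reads true only with its foot above the clip.
- block_full: square off-white plaster block for the full jar, 100 x 100 x 30 mm tall. Origin: centre of the underside, z up; x and y along its sides if square. One round socket in the middle, 55 mm wide (jar foot 52 mm), 18 mm deep, its floor 12 mm above the underside; fixed to the bench
- seat_full (a point): centre of the socket's floor in the square block, where the centre of the jar's foot must come
- block_empty: round off-white plaster block for the empty jar, 104 mm across, 30 mm tall. Origin: centre of the underside, z up; x and y along its sides if square. One round socket in the middle, 55 mm wide (jar foot 52 mm), 18 mm deep, its floor 12 mm above the underside; fixed to the bench
- seat_empty (a point): centre of the socket's floor in the round block, where the centre of the jar's foot must come
- cup_centre (a point): bystander, leave alone: open terracotta cup, 76 mm across, 70 mm tall; point: its middle
- brush_centre (a point): bystander, leave alone: paint brush lying down, about 200 mm long; point: its middle
- prop_centre (a point): bystander, leave alone: white ceramic kiln prop, upright cylinder 32 mm across, 45 mm tall; point: its middle
- tile_centre (a point): bystander, leave alone: flat terracotta test tile, 60 x 60 x 8 mm; point: its middle
- bowl_centre (a point): bystander, leave alone: open terracotta bowl, 120 mm across, 50 mm tall; point: its middle
- pot_centre (a point): bystander, leave alone: open waisted terracotta pot, 84 mm across, 100 mm tall; point: its middle
- glaze_centre (a point): bystander, leave alone: glaze jar with a red lid, 52 mm across, 75 mm tall; point: its middle
Not all that is in view belongs to the job. What is shaped like the block_empty but yellow is not meant.

How it is judged:
By the outcome, as a careful person would: the job done as asked, in the order asked, and still so for the second after the job is handed in, with the robot touching nothing.
It also fails if it takes over 72 s, if anything falls off the work surface, if the arm or the gripper's body presses on something with over 40 N, if the wrist force passes 120 N, or if a joint passes its speed limit or range.

## Working session

There is one attempt and no reset: what is moved stays moved. The work goes in short steps, Python scripts to look and compute and a tool call to move; the robot and the scene stay as the last step left them, time stands still between calls to the robot, and variables do not carry over. Pictures are saved under pics/ and viewed, at most 10 in all, crops included, and the job is handed in when it is done.

Besides the shell and the picture viewer there is one more tool, called after "Emit:" as name(argument=value, ...), one argument or row to a line, values as JSON. move_arm: Moves the arm, as the interface text tells. Its arguments: {"type":"object","properties":{"dp":{"type":"array","items":{"type":"array","items":{"type":"number"}}},"rotation":{"type":"array","items":{"type":"array","items":{"type":"number"}}},"hand":{"type":"array","items":{"type":"number"}},"newtons":{"type":"number"}},"required":["dp","rotation","hand"]}

```bash
mkdir -p pics
python3 - <<'E'
from cell import manip,camera
import cv2,pickle
for n in("top","scene"):
    c=camera(n); pickle.dump(c,open(n+".pkl","wb")); cv2.imwrite(f"pics/{n}.png",c["image"][:,:,::-1]); print(n,c["fx"],c["cx"],c["cy"],c["R"],c["t"])
print(manip.read_state())
E
```

```text
top 521.7909938837815 279.76665291864174 210.75691054400212 [[-0.01673101 -0.99979265  0.01160736]
 [-0.98762815  0.01471491 -0.15612212]
 [ 0.15591895 -0.01407583 -0.98766956]] [  -5.80436811  566.6892426  1788.89254405]
scene 427.2871371454541 281.7333789276206 205.92138056632615 [[ 0.17011423  0.98531455 -0.01471017]
 [ 0.70928765 -0.13279389 -0.69229821]
 [-0.68408492  0.10733604 -0.72146157]] [ -82.74409532 -338.71320057 1620.45617389]
{'clock': 0.1, 'joints': array([ 1.14238651e+00,  3.00424452e-01,  1.52153927e+00, -1.59819384e-06,
        1.32068064e+00, -6.66311054e-02]), 'qd': array([ 0.00034264, -0.00102649, -0.000742  , -0.00122974, -0.00063843,
       -0.00016117]), 'effort': array([-9.26641633e-05, -5.32648659e+01, -3.53284478e+01,  7.09293131e-02,
        2.35448324e-02, -9.51311904e-05]), 'eef_pos': array([194.58546932, 514.17210835, 204.92959773]), 'eef_rot': array([-3.14054317e+00, -6.84804328e-05,  2.77981430e+00]), 'wrist_force': array([-0.35798012,  0.69219909, -0.24751879]), 'moment': array([-0.00181902, -0.01855354,  0.02362802]), 'finger_force': 0.0, 'finger_gap': 94.15781364306095}
```

View pics/top.png

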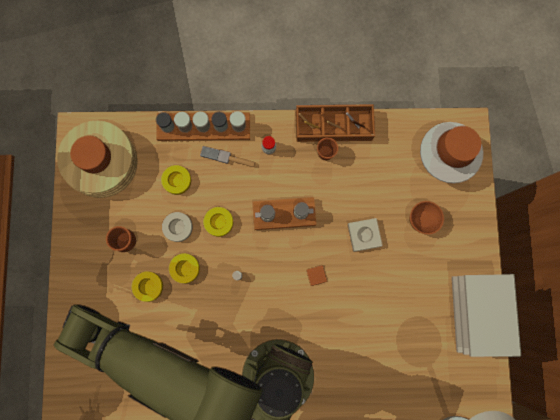

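View pics/scene.png

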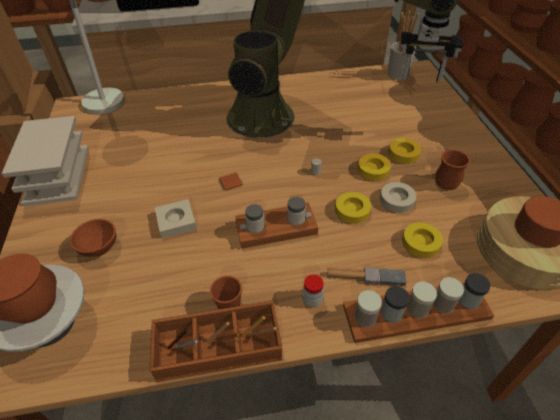

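Top view: the jars sit in the brown rack at (267,212) and (302,210). The white round block is at (177,227) and the square block at (365,235). Possible mix-ups are the yellow rings at (176,180), (218,222), (184,268) and (147,286), the shelf jars at (163–237,120), the glaze jar with the red lid at (268,143) and the prop at (237,275). The scene view agrees.

```bash
cat > h.py <<'E'
import numpy as np,cv2,pickle
from scipy.spatial.transform import Rotation as Ro
def ray(c,uv,z):
    d=np.array([(uv[0]-c["cx"])/c["fx"],(uv[1]-c["cy"])/c["fy"],1])
    o=-c["R"].T@c["t"]; w=c["R"].T@d
    return o+w*(z-o[2])/w[2]
def proj(c,X):
    p=c["R"]@np.asarray(X,float)+c["t"]; return c["fx"]*p[0]/p[2]+c["cx"],c["fy"]*p[1]/p[2]+c["cy"]
def wrist(s,c):
    T=np.eye(4);T[:3,:3]=Ro.from_euler("xyz",s["eef_rot"]).as_matrix();T[:3,3]=s["eef_pos"]
    M=T@c["mount"]; c["R"]=M[:3,:3].T; c["t"]=-M[:3,:3].T@M[:3,3]; return c
E
python3 - <<'E'
from h import *
from cell import camera,manip
c=pickle.load(open("top.pkl","rb"))
s=cv2.cvtColor(c["image"],cv2.COLOR_RGB2HSV)
def blobs(m,z,lab,a0,a1):
    n,l,st,ce=cv2.connectedComponentsWithStats(m.astype(np.uint8))
    for i in range(1,n):
        if a0<st[i,4]<a1 and 120<ce[i,0]<420 and 100<ce[i,1]<320: print(lab,ce[i].round(1),st[i],ray(c,ce[i],z).round(1))
blobs((s[...,1]<70)&(s[...,2]>140),30,"white",100,2000)
blobs((s[...,1]<60)&(s[...,2]<150)&(s[...,2]>60),92,"lid",60,400)
for n,uv,z in(("ja",(267,212),92),("jb",(302,210),92),("round",(177,227),30),("sq",(365,235),30),("rackcorner",(254,202),30),("rc2",(314,198),30)): print(n,ray(c,uv,z).round(1))
im=c["image"][170:300,130:410,::-1]
cv2.imwrite("pics/crop.png",cv2.resize(im,None,fx=2.8,fy=2.8,interpolation=cv2.INTER_CUBIC))
w=camera("wrist");print(w["mount"],w["fx"])
E
```

```text
white [236.9 118.1] [230 111  15  15 174] [912.8 135.4  30. ]
white [181.2 118.5] [174 112  15  14 173] [913.5 337.5  30. ]
white [199.9 118.5] [193 112  15  14 170] [912.9 269.9  30. ]
white [176.8 226.4] [162 212  29  29 551] [518.7 348.   30. ]
white [365.  234.3] [349 218  33  32 696] [ 480.5 -314.    30. ]
lid [163.  119.1] [157 113  13  13 129] [890.8 390.2  92. ]
lid [218.4 118.5] [212 112  14  14 137] [890.6 196.1  92. ]
lid [215.  154.1] [200 146  30  17 300] [761.7 207.7  92. ]
lid [301.7 210.5] [294 203  19  16 200] [558.9 -89.3  92. ]
lid [266.1 212.9] [255 205  20  16 201] [552.2  32.6  92. ]
lid [363.3 233.1] [357 226  16  17  68] [ 477.9 -297.4   92. ]
ja [555.4  29.6  92. ]
jb [560.5 -90.3  92. ]
round [516.4 347.4  30. ]
sq [ 477.9 -313.8   30. ]
rackcorner [601.6  75.9  30. ]
rc2 [ 613.  -137.6   30. ]
[[-6.41700631e-05 -9.71545650e-01 -2.36852371e-01  6.69193573e+01]
 [ 9.99999643e-01  1.37107583e-04 -8.33330552e-04  5.21236910e-01]
 [ 8.42092929e-04 -2.36852340e-01  9.71545295e-01 -1.78747429e+02]
 [ 0.00000000e+00  0.00000000e+00  0.00000000e+00  1.00000000e+00]] 314.7514215742938
```

View pics/crop.png

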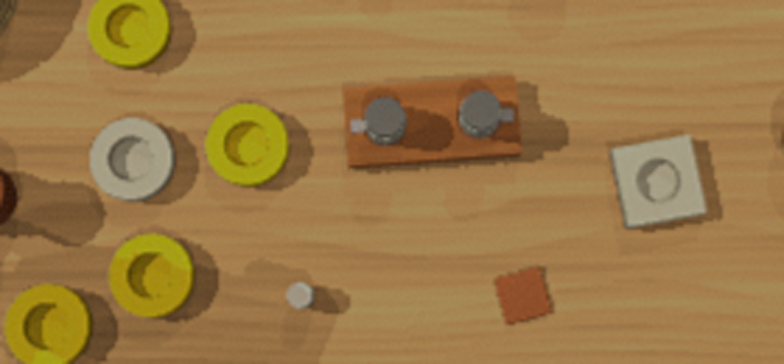

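The crop confirms it: white ring at about (132,158), white square at (658,180), and two grey-lidded jars whose clips face outward. Next is a close look from the wrist camera at the round block, then the rack, then the square.

Emit:
move_arm(
  dp=[
    [40,-21,0],
    [40,-21,0],
    [40,-21,0],
    [40,-21,0],
    [40,-21,0],
    [40,-21,0],
    [40,-21,0],
    [40,-21,0],
    [0,0,0],
    [0,0,0],
  ],
  rotation=[
    [0,0,-0.144],
    [0,0,-0.144],
    [0,0,-0.144],
    [0,0,-0.144],
    [0,0,-0.144],
    [0,0,-0.144],
    [0,0,-0.144],
    [0,0,-0.146],
    [0,0,0],
    [0,0,0],
  ],
  hand=[1,1,1,1,1,1,1,1,1,1],
)

```text
clock: 1.4
eef_pos: [514.2, 346.5, 205.1]
eef_rot: [-3.141, 0.0, 1.627]
wrist_force: [-0.0, 1.1, 0.5]
finger_gap: 93.8
finger_force: 0.0
```

```bash
cat > snap.py <<'E'
import sys
from h import *
from cell import camera,manip
s=manip.read_state(); c=wrist(s,camera("wrist")); n=sys.argv[1]
pickle.dump(c,open(n+".pkl","wb")); cv2.imwrite(f"pics/{n}.png",c["image"][:,:,::-1])
print({k:np.round(s[k],3) for k in("clock","joints","eef_pos","eef_rot","wrist_force","finger_gap","finger_force")})
E
python3 snap.py w1
```

```text
{'clock': np.float64(1.4), 'joints': array([0.534, 0.459, 1.305, 0.   , 1.379, 0.478]), 'eef_pos': array([514.209, 346.532, 205.09 ]), 'eef_rot': array([-3.141,  0.   ,  1.627]), 'wrist_force': array([-0.006,  1.147,  0.534]), 'finger_gap': np.float64(93.837), 'finger_force': np.float64(0.0)}
```

View pics/w1.png

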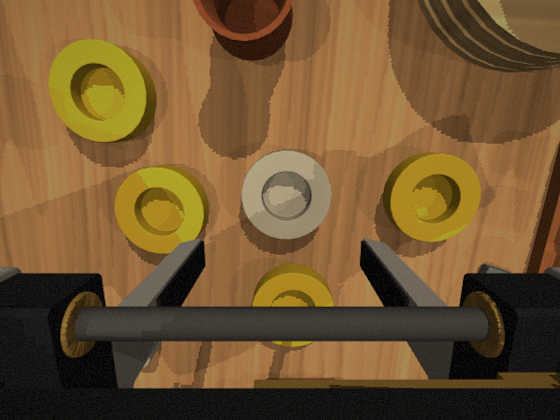

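The white round block is clear at (286,195), with an outer radius of about 44 px, which matches 52 mm. On to the rack and then the square.

Emit:
move_arm(
  dp=[
    [5,-48,0],
    [5,-48,0],
    [5,-48,0],
    [5,-48,0],
    [5,-48,0],
    [5,-48,0],
    [5,-48,0],
    [5,-48,0],
    [0,-46,0],
    [0,0,0],
  ],
  rotation=[
    [0,0,0],
    [0,0,0],
    [0,0,0],
    [0,0,0],
    [0,0,0],
    [0,0,0],
    [0,0,0],
    [0,0,0],
    [0,0,0],
    [0,0,0],
  ],
  hand=[1,1,1,1,1,1,1,1,1,1],
)

```text
clock: 2.7
eef_pos: [554.3, -85.0, 205.5]
eef_rot: [3.142, 0.0, 1.625]
wrist_force: [-0.2, 0.3, -0.0]
finger_gap: 94.0
finger_force: 0.0
```

```bash
python3 snap.py w2
```

```text
{'clock': np.float64(2.7), 'joints': array([-0.217,  0.324,  1.489, -0.   ,  1.328, -0.271]), 'eef_pos': array([554.314, -85.021, 205.519]), 'eef_rot': array([3.142, 0.   , 1.625]), 'wrist_force': array([-0.173,  0.302, -0.   ]), 'finger_gap': np.float64(94.011), 'finger_force': np.float64(0.0)}
```

Emit:
move_arm(
  dp=[
    [-15,-46,0],
    [-15,-46,0],
    [-15,-46,0],
    [-15,-46,0],
    [-14,-46,0],
    [0,0,0],
    [0,0,0],
  ],
  rotation=[
    [0,0,0],
    [0,0,0],
    [0,0,0],
    [0,0,0],
    [0,0,0],
    [0,0,0],
    [0,0,0],
  ],
  hand=[1,1,1,1,1,1,1],
)

```text
clock: 3.62
eef_pos: [481.3, -312.1, 205.5]
eef_rot: [3.141, -0.0, 1.627]
wrist_force: [0.3, -0.0, 0.1]
finger_gap: 93.9
finger_force: 0.0
```

```bash
python3 snap.py w3
python3 - <<'E'
import cv2,numpy as np
a=cv2.imread("pics/w2.png")[:330];b=cv2.imread("pics/w3.png")[:330]
cv2.imwrite("pics/w23.png",cv2.resize(np.hstack([a[:,90:490],b[:,90:490]]),(800,330)))
E
```

```text
{'clock': np.float64(3.625), 'joints': array([-0.639,  0.353,  1.451,  0.   ,  1.338, -0.696]), 'eef_pos': array([ 481.339, -312.056,  205.529]), 'eef_rot': array([ 3.141, -0.   ,  1.627]), 'wrist_force': array([ 0.345, -0.02 ,  0.11 ]), 'finger_gap': np.float64(93.926), 'finger_force': np.float64(0.0)}
```

View pics/w23.png

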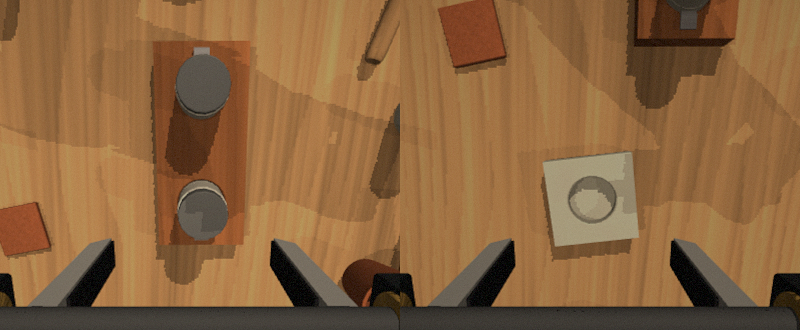

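Left: the lids of jar A at about (202,84) and jar B at about (202,211) in the rack. Right: the square block with its socket at (592,199). Next I fit circles of known radius to the edge points, cast onto their planes.

```bash
cat >> h.py <<'E'
from scipy.optimize import least_squares
def rim(c,guess,z,r,free=False,band=.25,sign=0,verbose=True):
    """circle at height z: radial gradient peaks near expected radius -> rays -> robust circle fit"""
    g=cv2.GaussianBlur(c["image"],(0,0),1).astype(float).mean(2)
    P=[]
    for it in range(2):
        P=[]
        for th in np.linspace(0,2*np.pi,120,endpoint=False):
            rr=np.linspace(r*(1-band),r*(1+band),60)
            q=np.array([proj(c,(guess[0]+a*np.cos(th),guess[1]+a*np.sin(th),z)) for a in rr],np.float32)
            v=cv2.remap(g,q[None,:,0],q[None,:,1],cv2.INTER_LINEAR)[0]
            d=np.gradient(v); d=np.abs(d) if sign==0 else sign*d
            i=d[2:-2].argmax()+2
            if d[i]>1.0: P.append([guess[0]+rr[i]*np.cos(th),guess[1]+rr[i]*np.sin(th)])
        P=np.array(P)
        f=lambda p:np.hypot(*(P-p[:2]).T)-(p[2] if free else r)
        s=least_squares(f,[*guess[:2],r][:3 if free else 2],loss="cauchy",f_scale=.6)
        guess=s.x[:2]
    e=f(s.x); print("fit",s.x.round(2),"n",len(P),"med|e|",np.median(abs(e)).round(2),"in<1.5:",(abs(e)<1.5).sum())
    return s.x
E
python3 - <<'E'
from h import *
L=lambda n:pickle.load(open(n+".pkl","rb"))
w1,w2,w3,t=map(L,("w1","w2","w3","top"))
def g(c,uv,z): return ray(c,uv,z)[:2]
print("round outer/socket");G=g(w1,(286,195),30);print(G);rim(w1,G,30,52,band=.12,sign=-1);rim(w1,G,30,27.5,band=.2);rim(w1,G,30,27.5,band=.2,sign=-1)
rim(w1,G,30,27.5,free=True,band=.2,sign=-1)
print("sq");G=g(w3,(90+192,199),30);print(G);rim(w3,G,30,27.5,band=.2,sign=-1);rim(w3,G,30,27.5,free=True,band=.2,sign=-1)
hsv=cv2.cvtColor(w3["image"],cv2.COLOR_RGB2HSV);m=((hsv[...,1]<75)&(hsv[...,2]>120)).astype(np.uint8);m[:140]=0;m[260:]=0;m[:,:200]=0;m[:,350:]=0
ct=max(cv2.findContours(m,0,1)[0],key=cv2.contourArea);b=cv2.boxPoints(cv2.minAreaRect(ct));X=np.array([g(w3,p,30) for p in b]);print(b.round(),X.round(1),X.mean(0),np.hypot(*np.diff(X,axis=0).T))
print("jars")
for uv in((292,84),(292,211)):
    G=g(w2,uv,92);print(G)
    for R in(22,26):
        rim(w2,G,92,R,free=True,band=.25,sign=0)
print("top rims");rim(t,(518,348),30,52,band=.15,sign=-1)
E
```

```text
round outer/socket
[519.72647885 349.94438224]
fit [520.38 348.44] n 120 med|e| 0.75 in<1.5: 105
fit [520.47 350.11] n 120 med|e| 1.1 in<1.5: 77
fit [519.61 352.4 ] n 81 med|e| 0.8 in<1.5: 52
fit [519.46 349.43  24.98] n 89 med|e| 0.4 in<1.5: 74
sq
[ 482.72169424 -313.54037348]
fit [ 482.6  -309.32] n 63 med|e| 0.88 in<1.5: 40
fit [ 482.79 -313.96   24.  ] n 84 med|e| 0.66 in<1.5: 74
[[233. 161.]
 [320. 151.]
 [330. 237.]
 [242. 246.]] [[ 425.6 -273.5]
 [ 522.1 -257.4]
 [ 541.8 -355.5]
 [ 438.8 -373.5]] [ 482.06680742 -314.99630986] [ 97.92170339 100.09289394 104.5662319 ]
jars
[558.25746461  27.67315199]
fit [559.8   28.44  23.59] n 66 med|e| 0.34 in<1.5: 50
fit [561.62  28.71  25.12] n 77 med|e| 0.74 in<1.5: 49
[565.19420779 -85.4930698 ]
fit [566.32 -88.42  24.67] n 105 med|e| 0.41 in<1.5: 83
fit [566.19 -88.33  24.67] n 112 med|e| 0.53 in<1.5: 78
top rims
fit [519.25 350.75] n 94 med|e| 1.07 in<1.5: 57
```

Emit:
move_arm(
  dp=[
    [0.5,-1,-30],
    [0.5,-1,-35],
    [0,0,-30],
    [0,0,0],
    [0,0,0],
  ],
  rotation=[
    [0,0,0],
    [0,0,0],
    [0,0,0],
    [0,0,0],
    [0,0,0],
  ],
  hand=[1,1,1,1,1],
)

```text
clock: 4.3
eef_pos: [482.6, -315.2, 111.9]
eef_rot: [3.14, 0.001, 1.627]
wrist_force: [-0.0, -0.0, 0.2]
finger_gap: 94.3
finger_force: 0.0
```

```bash
python3 snap.py w4
```

```text
{'clock': np.float64(4.3), 'joints': array([-0.642,  0.447,  1.547,  0.   ,  1.146, -0.698]), 'eef_pos': array([ 482.563, -315.183,  111.937]), 'eef_rot': array([3.140e+00, 1.000e-03, 1.627e+00]), 'wrist_force': array([-0.038, -0.004,  0.199]), 'finger_gap': np.float64(94.343), 'finger_force': np.float64(0.0)}
```

Emit:
move_arm(
  dp=[
    [0,0,0],
    [0,0,0],
    [0,0,0],
    [0,0,0],
    [0,0,0],
    [0,0,0],
    [0,0,0],
    [0,0,0],
    [0,0,0],
  ],
  rotation=[
    [0,0,-0.175],
    [0,0,-0.175],
    [0,0,-0.175],
    [0,0,-0.175],
    [0,0,-0.175],
    [0,0,-0.175],
    [0,0,-0.175],
    [0,0,-0.175],
    [0,0,-0.17],
  ],
  hand=[1,1,1,1,1,1,1,1,1],
)

```text
clock: 5.48
eef_pos: [482.2, -315.8, 112.0]
eef_rot: [3.14, -0.002, 0.05]
wrist_force: [-0.6, -0.2, -0.3]
finger_gap: 93.9
finger_force: 0.0
```

Emit:
move_arm(
  dp=[
    [0,0,0],
    [0,0,0],
    [0,0,0],
    [0,0,0],
    [0,0,0],
    [0,0,0],
    [0,0,0],
    [0,0,0],
    [0,0,0],
    [0,0,0],
  ],
  rotation=[
    [0,0,-0.175],
    [0,0,-0.175],
    [0,0,-0.175],
    [0,0,-0.175],
    [0,0,-0.175],
    [0,0,-0.175],
    [0,0,-0.175],
    [0,0,-0.175],
    [0,0,0],
    [0,0,0],
  ],
  hand=[1,1,1,1,1,1,1,1,1,1],
)

```text
clock: 6.72
eef_pos: [481.9, -315.7, 111.2]
eef_rot: [-3.141, -0.001, -1.34]
wrist_force: [0.1, -0.8, 0.7]
finger_gap: 94.3
finger_force: 0.0
```

```bash
python3 snap.py w5
python3 - <<'E'
import cv2,numpy as np
a=cv2.imread("pics/w4.png");b=cv2.imread("pics/w5.png")
cv2.imwrite("pics/w45.png",cv2.resize(np.hstack([a[110:310,180:380],b[110:310,180:380]]),(800,400)))
E
```

```text
{'clock': np.float64(6.725), 'joints': array([-0.643,  0.448,  1.547,  0.   ,  1.145,  2.267]), 'eef_pos': array([ 481.935, -315.684,  111.15 ]), 'eef_rot': array([-3.141e+00, -1.000e-03, -1.340e+00]), 'wrist_force': array([ 0.146, -0.821,  0.707]), 'finger_gap': np.float64(94.339), 'finger_force': np.float64(0.0)}
```

View pics/w45.png

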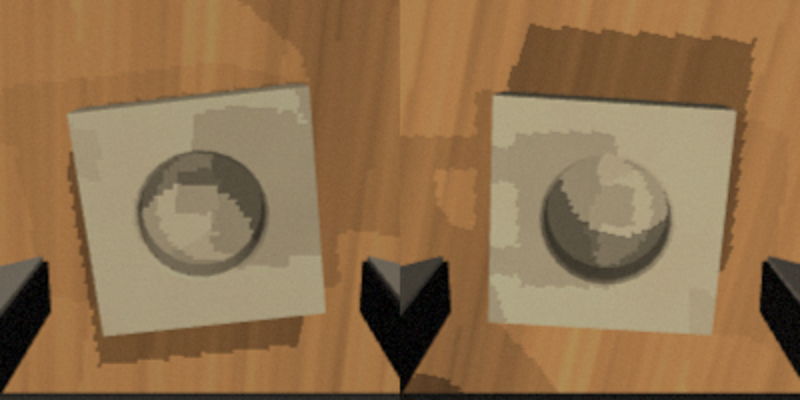

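Both crops show the block with its socket: left view rim centre at about (281,216.5), rim radius 32 px; right view about (283,219.5). I fit the top-face edges and the socket in both, since averaging the opposed views cancels the camera mounting bias.

```bash
cat >> h.py <<'E'
def square(c,ctr,z=30):
    """four top-face edges: grad peaks along normals -> lines -> centre"""
    hsv=cv2.cvtColor(c["image"],cv2.COLOR_RGB2HSV);m=((hsv[...,1]<85)&(hsv[...,2]>105)).astype(np.uint8)
    k=np.zeros_like(m);cv2.circle(k,(int(ctr[0]),int(ctr[1])),95,1,-1);m&=k;m=cv2.morphologyEx(m,cv2.MORPH_OPEN,np.ones((5,5)))
    ct=max(cv2.findContours(m,0,1)[0],key=cv2.contourArea)[:,0].astype(float)
    X=np.array([ray(c,p,z)[:2] for p in ct]); G=X.mean(0)
    def f(p):
        a=p[2];R=np.array([[np.cos(a),np.sin(a)],[-np.sin(a),np.cos(a)]]);q=np.abs((X-p[:2])@R.T);return q.max(1)-50
    best=min((least_squares(f,[*G,a],loss="cauchy",f_scale=.5) for a in(-.3,0,.3)),key=lambda s:s.cost)
    print("square",best.x.round(3),"med",np.median(abs(f(best.x))).round(2));return best.x
E
python3 - <<'E'
from h import *
L=lambda n:pickle.load(open(n+".pkl","rb"))
for n,uv in(("w4",(281,216.5)),("w5",(283.2,219.5))):
    c=L(n);G=ray(c,uv,30)[:2];print(n,"eye",G.round(2));square(c,uv);rim(c,G,30,27.5,band=.12);rim(c,G,30,27.5,band=.12,sign=-1);rim(c,G,30,27,free=True,band=.12)
square(L("w3"),(282,199))
E
```

```text
w4 eye [ 483.04 -313.63]
square [ 4.81897e+02 -3.14522e+02  1.70000e-01] med 0.37
fit [ 482.52 -313.95] n 120 med|e| 0.31 in<1.5: 120
fit [ 482.52 -308.04] n 51 med|e| 0.53 in<1.5: 46
fit [ 482.57 -313.97   27.79] n 120 med|e| 0.13 in<1.5: 115
w5 eye [ 482.46 -315.68]
square [ 4.81930e+02 -3.15571e+02  1.70000e-01] med 0.62
fit [ 482.85 -314.49] n 91 med|e| 0.38 in<1.5: 85
fit [ 478.76 -316.1 ] n 21 med|e| 0.69 in<1.5: 16
fit [ 482.79 -315.01   27.89] n 91 med|e| 0.33 in<1.5: 88
square [ 4.81651e+02 -3.14828e+02  1.70000e-01] med 0.43
```

Emit:
move_arm(
  dp=[
    [0,0,15],
    [0,0,15],
    [0,0,15],
    [0,0,5],
    [5,16,0],
    [5,16,0],
    [5,16,0],
    [5,16,0],
    [6,16,0],
  ],
  rotation=[
    [0,0,0.1745],
    [0,0,0.1745],
    [0,0,0.1745],
    [0,0,0.1745],
    [0,0,0.1745],
    [0,0,0.1745],
    [0,0,0.1745],
    [0,0,0.1745],
    [0,0,0.1745],
  ],
  hand=[1,1,1,1,1,1,1,1,1],
)

```text
clock: 7.9
eef_pos: [507.9, -235.1, 160.7]
eef_rot: [3.141, -0.0, 0.235]
wrist_force: [0.6, 0.3, -0.2]
finger_gap: 94.0
finger_force: 0.0
```

Emit:
move_arm(
  dp=[
    [7,18,0],
    [7,18,0],
    [7,18,0],
    [7,18,0],
    [7,18,0],
    [7,18,0],
    [7,18,0],
    [6,17,0],
    [0,0,0],
    [0,0,0],
  ],
  rotation=[
    [0,0,0.1745],
    [0,0,0.1745],
    [0,0,0.1745],
    [0,0,0.1745],
    [0,0,0.1745],
    [0,0,0.1745],
    [0,0,0.1745],
    [0,0,0.1745],
    [0,0,0],
    [0,0,0],
  ],
  hand=[1,1,1,1,1,1,1,1,1,1],
)

```text
clock: 9.15
eef_pos: [562.5, -93.1, 160.5]
eef_rot: [3.142, 0.0, 1.619]
wrist_force: [0.2, 0.4, 0.6]
finger_gap: 94.1
finger_force: 0.0
```

```bash
python3 snap.py w6
python3 - <<'E'
from h import *
from cell import camera,manip
c=pickle.load(open("w6.pkl","rb"))
for G in((559.8,28.4),(566,-88.4)):
    u,v=proj(c,(*G,92));print(G,u,v)
    for b in(.1,.2): rim(c,G,92,24,free=True,band=b)
cv2.imwrite("pics/w6c.png",cv2.resize(c["image"][0:300,180:380,::-1],(530,600-6)))
E
```

```text
{'clock': np.float64(9.15), 'joints': array([-0.228,  0.384,  1.516, -0.   ,  1.241, -0.277]), 'eef_pos': array([562.534, -93.101, 160.524]), 'eef_rot': array([3.142, 0.   , 1.619]), 'wrist_force': array([0.175, 0.406, 0.576]), 'finger_gap': np.float64(94.145), 'finger_force': np.float64(0.0)}
(559.8, 28.4) 284.51886528305783 60.41354734719914
fit [558.92  27.12  24.44] n 52 med|e| 0.18 in<1.5: 41
fit [560.6   27.81  24.34] n 78 med|e| 0.62 in<1.5: 66
(566, -88.4) 284.9225528215564 217.1076252112225
fit [566.04 -88.52  24.74] n 56 med|e| 0.41 in<1.5: 56
fit [566.28 -88.38  24.5 ] n 98 med|e| 0.45 in<1.5: 78
```

View pics/w6c.png

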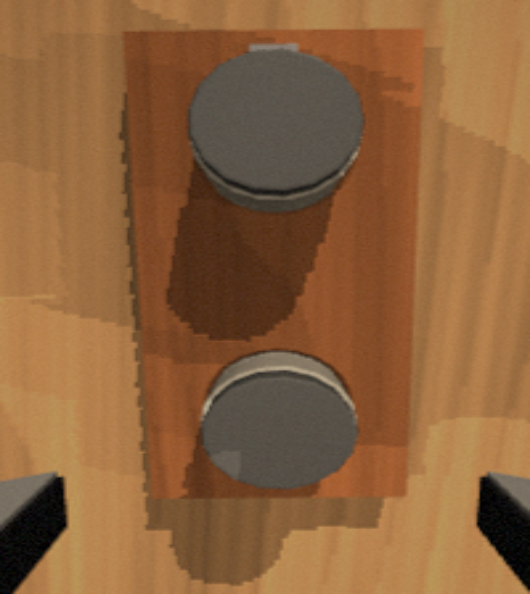

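The picture shows jar A's lid at (276,121) and jar B's at (280,430). Both match the fits: A (560,28.5) and B (566,-89). Their spacing agrees with 120 mm less the slack from the clips pushing inward. Taking jar B first.

Emit:
move_arm(
  dp=[
    [3.5,4,0],
    [0,0,-35],
    [0,0,-40],
    [0,0,-35],
    [0,0,-10],
    [0,0,0],
    [0,0,0],
  ],
  rotation=[
    [0,0,0],
    [0,0,0],
    [0,0,0],
    [0,0,0],
    [0,0,0],
    [0,0,0],
    [0,0,0],
  ],
  hand=[1,1,1,1,1,1,1],
  newtons=30,
)

```text
clock: 10.07
eef_pos: [567.0, -88.8, 42.0]
eef_rot: [3.139, 0.001, 1.622]
wrist_force: [0.5, 0.1, 0.1]
finger_gap: 94.1
finger_force: 0.0
```

Emit:
move_arm(
  dp=[
    [0,0,0],
    [0,0,0],
    [0,0,0],
    [0,0,0],
    [0,0,0],
    [0,0,0],
    [0,0,0],
  ],
  rotation=[
    [0,0,0],
    [0,0,0],
    [0,0,0],
    [0,0,0],
    [0,0,0],
    [0,0,0],
    [0,0,0],
  ],
  hand=[0.5,0.5,0.5,0.5,0.5,0.5,0.5],
  newtons=30,
)

```text
clock: 10.95
eef_pos: [565.4, -88.7, 40.4]
eef_rot: [-3.14, -0.0, 1.622]
wrist_force: [-5.9, -0.7, 4.7]
finger_gap: 50.2
finger_force: 30.0
```

Emit:
move_arm(
  dp=[
    [-1,0,0],
    [0,0,0],
    [0,0,0],
  ],
  rotation=[
    [0,0,0],
    [0,0,0],
    [0,0,0],
  ],
  hand=[0.5,0.5,0.5],
)

```text
clock: 11.32
eef_pos: [565.3, -88.7, 40.4]
eef_rot: [3.141, 0.0, 1.622]
wrist_force: [-0.0, -1.6, -0.8]
finger_gap: 50.2
finger_force: 30.0
```

Side force is gone, so jar B's centre is at x of about 565.3. Lifting 37 mm straight up (foot at about 49, clip top at 34).

Emit:
move_arm(
  dp=[
    [0,0,6],
    [0,0,8],
    [0,0,8],
    [0,0,8],
    [0,0,7],
    [0,0,0],
    [0,0,0],
  ],
  rotation=[
    [0,0,0],
    [0,0,0],
    [0,0,0],
    [0,0,0],
    [0,0,0],
    [0,0,0],
    [0,0,0],
  ],
  hand=[0.5,0.5,0.5,0.5,0.5,0.5,0.5],
)

```text
clock: 12.2
eef_pos: [565.1, -88.6, 77.3]
eef_rot: [-3.141, -0.0, 1.622]
wrist_force: [0.6, -1.3, -5.4]
finger_gap: 50.6
finger_force: 30.0
```

Emit:
move_arm(
  dp=[
    [0,0,0],
    [0,0,0],
    [0,0,0],
    [0,0,0],
    [0,0,0],
  ],
  rotation=[
    [0,0,0],
    [0,0,0],
    [0,0,0],
    [0,0,0],
    [0,0,0],
  ],
  hand=[0.5,0.5,0.5,0.5,0.5],
)

```text
clock: 12.82
eef_pos: [565.2, -88.6, 77.4]
eef_rot: [-3.142, -0.0, 1.622]
wrist_force: [0.4, -0.0, -5.1]
finger_gap: 50.5
finger_force: 30.0
```

Emit:
move_arm(
  dp=[
    [0,0,0],
    [0,0,0],
    [0,0,0],
    [0,0,0],
    [0,0,0],
  ],
  rotation=[
    [0,0,0],
    [0,0,0],
    [0,0,0],
    [0,0,0],
    [0,0,0],
  ],
  hand=[0.5,0.5,0.5,0.5,0.5],
)

```text
clock: 13.45
eef_pos: [565.2, -88.6, 77.4]
eef_rot: [3.142, 0.0, 1.622]
wrist_force: [-0.1, 0.5, -4.4]
finger_gap: 50.4
finger_force: 30.0
```

```bash
python3 snap.py w7
python3 - <<'E'
from cell import manip,camera
import numpy as np
f=[]
for i in range(4):
    camera("top"); f.append(manip.read_state()["wrist_force"])
print(np.round(f,2))
E
```

```text
{'clock': np.float64(13.45), 'joints': array([-0.22 ,  0.482,  1.584,  0.   ,  1.075, -0.271]), 'eef_pos': array([565.185, -88.617,  77.437]), 'eef_rot': array([3.142, 0.   , 1.622]), 'wrist_force': array([-0.101,  0.504, -4.369]), 'finger_gap': np.float64(50.408), 'finger_force': np.float64(29.997)}
[[ 0.67  0.39 -4.52]
 [ 0.47 -1.22 -4.63]
 [-0.03 -0.12 -4.63]
 [ 0.39  0.22 -4.3 ]]
```

About 4.6 N, so 0.47 kg: jar B is the full one and goes in the square block. First I check where the jar sits in the hand.

Run:
```python
from h import *
c=pickle.load(open("w7.pkl","rb"))
print(proj(c,(565.2,-88.6,129.4)))
for b in(.1,.2): rim(c,(565.2,-88.6),129.4,24.5,free=True,band=b)
cv2.imwrite("pics/w7c.png",cv2.resize(c["image"][180:380,180:380,::-1],(500,500)))
```

```text
(np.float64(278.938945272572), np.float64(294.8574074407638))
fit [566.47 -86.87  25.4 ] n 90 med|e| 0.71 in<1.5: 64
fit [566.46 -86.83  25.69] n 99 med|e| 0.78 in<1.5: 66
```

View pics/w7c.png

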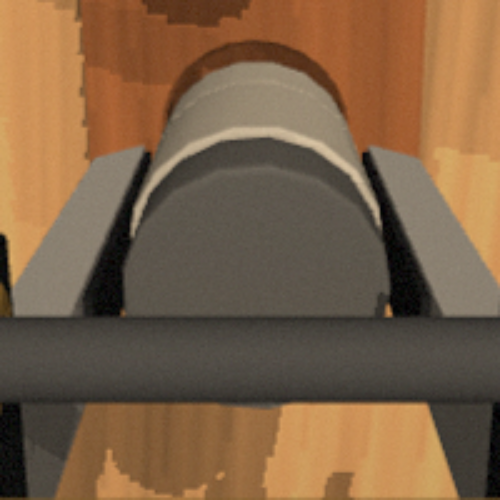

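The lid in hand is at about (256,285) in the crop, so the jar is centred to within 1 mm. Carrying it to the square block.

Emit:
move_arm(
  dp=[
    [-5,-14,0],
    [-11,-31,0],
    [-12,-32,0],
    [-12,-32,0],
    [-12,-32,0],
    [-12,-32,0],
    [-11,-31,0],
    [-8.2,-22,0],
    [0,0,0],
    [0,0,0],
  ],
  rotation=[
    [0,0,0],
    [0,0,0],
    [0,0,0],
    [0,0,0],
    [0,0,0],
    [0,0,0],
    [0,0,0],
    [0,0,0],
    [0,0,0],
    [0,0,0],
  ],
  hand=[0.5,0.5,0.5,0.5,0.5,0.5,0.5,0.5,0.5,0.5],
)

```text
clock: 14.95
eef_pos: [481.8, -314.5, 77.4]
eef_rot: [-3.141, -0.0, 1.622]
wrist_force: [0.5, -0.3, -4.6]
finger_gap: 50.2
finger_force: 30.0
```

```bash
python3 -c "
from cell import manip,camera
import numpy as np
a=[]
for i in range(5): a.append(manip.read_state()['eef_pos']); camera('top')
print(np.round(a,2))"
```

```text
[[ 481.76 -314.54   77.39]
 [ 481.95 -314.26   77.42]
 [ 482.1  -314.12   77.47]
 [ 482.15 -314.07   77.46]
 [ 482.2  -314.1    77.49]]
```

Emit:
move_arm(
  dp=[
    [-0.2,-0.5,-6],
    [0,0,-6],
    [0,0,-3],
    [0,0,-3],
    [0,0,-3],
    [0,0,-3],
    [0,0,0],
  ],
  rotation=[
    [0,0,0],
    [0,0,0],
    [0,0,0],
    [0,0,0],
    [0,0,0],
    [0,0,0],
    [0,0,0],
  ],
  hand=[0.5,0.5,0.5,0.5,0.5,0.5,0.5],
)

```text
clock: 16.08
eef_pos: [481.5, -314.8, 52.9]
eef_rot: [-3.141, -0.001, 1.622]
wrist_force: [-1.4, 2.1, -6.0]
finger_gap: 50.3
finger_force: 30.0
```

The foot is below the rim with no jam. Continuing down slowly.

Emit:
move_arm(
  dp=[
    [0,0,-3],
    [0,0,-3],
    [0,0,-3],
    [0,0,-1.5],
    [0,0,0],
    [0,0,0],
  ],
  rotation=[
    [0,0,0],
    [0,0,0],
    [0,0,0],
    [0,0,0],
    [0,0,0],
    [0,0,0],
  ],
  hand=[0.5,0.5,0.5,0.5,0.5,0.5],
)

```text
clock: 16.82
eef_pos: [481.5, -314.8, 42.7]
eef_rot: [-3.141, -0.001, 1.622]
wrist_force: [-2.0, 5.2, -5.0]
finger_gap: 50.0
finger_force: 30.0
```

Emit:
move_arm(
  dp=[
    [-0.3,0.8,0],
    [0,0,-1],
    [0,0,-1],
    [0,0,-0.5],
    [0,0,0],
    [0,0,0],
  ],
  rotation=[
    [0,0,0],
    [0,0,0],
    [0,0,0],
    [0,0,0],
    [0,0,0],
    [0,0,0],
  ],
  hand=[0.5,0.5,0.5,0.5,0.5,0.5],
)

```text
clock: 17.58
eef_pos: [481.6, -314.4, 40.5]
eef_rot: [3.141, 0.0, 1.622]
wrist_force: [-0.6, 0.7, -4.5]
finger_gap: 50.3
finger_force: 30.0
```

Emit:
move_arm(
  dp=[
    [0,0,-0.6],
    [0,0,-0.6],
    [0,0,0],
    [0,0,0],
  ],
  rotation=[
    [0,0,0],
    [0,0,0],
    [0,0,0],
    [0,0,0],
  ],
  hand=[0.5,0.5,0.5,0.5],
)

```text
clock: 18.08
eef_pos: [481.6, -314.5, 40.4]
eef_rot: [3.141, 0.001, 1.622]
wrist_force: [-5.6, 3.6, 9.5]
finger_gap: 50.2
finger_force: 30.0
```

Seated: the floor pushes back at the expected height (TCP 40.4, the same as in the rack). Unloading and releasing gently.

Emit:
move_arm(
  dp=[
    [0.3,0,0.7],
    [0,0,0],
    [0,0,0],
    [0,0,0],
    [0,0,0],
    [0,0,0],
    [0,0,0],
  ],
  rotation=[
    [0,0,0],
    [0,0,0],
    [0,0,0],
    [0,0,0],
    [0,0,0],
    [0,0,0],
    [0,0,0],
  ],
  hand=[0.5,0.56,0.6,0.7,0.85,0.85,0.85],
)

```text
clock: 18.95
eef_pos: [481.8, -314.3, 39.9]
eef_rot: [3.142, 0.0, 1.622]
wrist_force: [-0.7, 0.3, -0.5]
finger_gap: 80.0
finger_force: 0.0
```

Emit:
move_arm(
  dp=[
    [0,0,20],
    [0,0,40],
    [0,0,50],
    [0,0,10],
    [0,0,0],
    [0,0,0],
  ],
  rotation=[
    [0,0,0],
    [0,0,0],
    [0,0,0],
    [0,0,0],
    [0,0,0],
    [0,0,0],
  ],
  hand=[1,1,1,1,1,1],
)

```text
clock: 19.7
eef_pos: [481.3, -313.9, 158.2]
eef_rot: [-3.14, -0.002, 1.622]
wrist_force: [0.2, 0.2, 0.6]
finger_gap: 93.4
finger_force: 0.0
```

```bash
python3 snap.py w8
python3 - <<'E'
from h import *
c=pickle.load(open("w8.pkl","rb"))
for b in(.1,.2): rim(c,(482,-314.5),92,24.5,free=True,band=b)
cv2.imwrite("pics/w8c.png",cv2.resize(c["image"][100:300,180:380,::-1],(500,500)))
E
```

```text
{'clock': np.float64(19.7), 'joints': array([-0.642,  0.397,  1.504,  0.   ,  1.244, -0.693]), 'eef_pos': array([ 481.257, -313.945,  158.245]), 'eef_rot': array([-3.140e+00, -2.000e-03,  1.622e+00]), 'wrist_force': array([0.189, 0.174, 0.602]), 'finger_gap': np.float64(93.408), 'finger_force': np.float64(0.0)}
fit [ 482.73 -314.42   24.67] n 103 med|e| 0.4 in<1.5: 99
fit [ 482.79 -314.48   24.68] n 120 med|e| 0.35 in<1.5: 112
```

View pics/w8c.png

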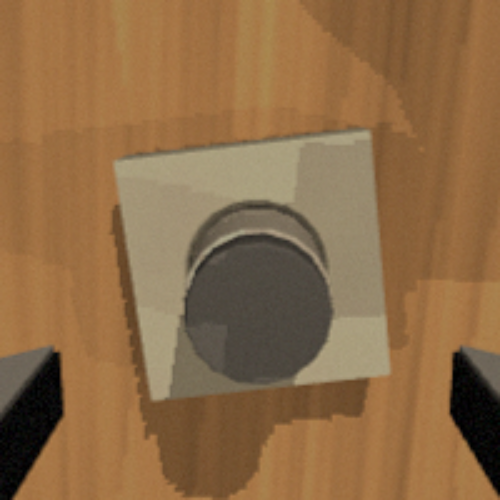

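The picture shows jar B upright in the square socket, lid centred at about (258,308); the measured lid centre is within 0.5 mm of the seat. Now jar A.

Emit:
move_arm(
  dp=[
    [6,26,0],
    [10,45,0],
    [10,45,0],
    [10,45,0],
    [10,45,0],
    [10,45,0],
    [10,45,0],
    [8,34,0],
    [3.8,12.3,0],
    [0,0,0],
  ],
  rotation=[
    [0,0,0],
    [0,0,0],
    [0,0,0],
    [0,0,0],
    [0,0,0],
    [0,0,0],
    [0,0,0],
    [0,0,0],
    [0,0,0],
    [0,0,0],
  ],
  hand=[1,1,1,1,1,1,1,1,1,1],
)

```text
clock: 21.0
eef_pos: [559.4, 28.0, 159.2]
eef_rot: [-3.14, 0.0, 1.623]
wrist_force: [-0.3, -0.0, -0.5]
finger_gap: 94.1
finger_force: 0.0
```

Emit:
move_arm(
  dp=[
    [0,0,0],
    [0,0,0],
  ],
  rotation=[
    [0,0,0],
    [0,0,0],
  ],
  hand=[1,1],
)

```text
clock: 21.25
eef_pos: [559.5, 27.0, 159.9]
eef_rot: [-3.141, 0.0, 1.621]
wrist_force: [1.0, -0.0, 0.3]
finger_gap: 93.9
finger_force: 0.0
```

```bash
python3 snap.py w9
python3 - <<'E'
from h import *
c=pickle.load(open("w9.pkl","rb"))
for b in(.1,.2): rim(c,(560,28.4),92,24.5,free=True,band=b)
E
```

```text
{'clock': np.float64(21.25), 'joints': array([-0.017,  0.363,  1.547, -0.   ,  1.232, -0.067]), 'eef_pos': array([559.462,  27.024, 159.908]), 'eef_rot': array([-3.141,  0.   ,  1.621]), 'wrist_force': array([ 1.041, -0.033,  0.293]), 'finger_gap': np.float64(93.851), 'finger_force': np.float64(0.0)}
fit [558.94  29.93  24.97] n 53 med|e| 0.34 in<1.5: 50
fit [559.26  30.26  24.72] n 96 med|e| 0.5 in<1.5: 87
```

Emit:
move_arm(
  dp=[
    [-0.6,2.4,0],
    [0,0,-35],
    [0,0,-40],
    [0,0,-34.5],
    [0,0,-10],
    [0,0,0],
    [0,0,0],
  ],
  rotation=[
    [0,0,0],
    [0,0,0],
    [0,0,0],
    [0,0,0],
    [0,0,0],
    [0,0,0],
    [0,0,0],
  ],
  hand=[1,1,1,1,1,1,1],
  newtons=30,
)

```text
clock: 22.18
eef_pos: [559.8, 30.4, 41.9]
eef_rot: [3.139, 0.0, 1.622]
wrist_force: [-0.2, 0.2, -0.5]
finger_gap: 94.0
finger_force: 0.0
```

Emit:
move_arm(
  dp=[
    [0,0,0],
    [0,0,0],
    [0,0,0],
    [0,0,0],
    [0,0,0],
    [0,0,0],
    [0,0,0],
  ],
  rotation=[
    [0,0,0],
    [0,0,0],
    [0,0,0],
    [0,0,0],
    [0,0,0],
    [0,0,0],
    [0,0,0],
  ],
  hand=[0.5,0.5,0.5,0.5,0.5,0.5,0.5],
  newtons=30,
)

```text
clock: 23.05
eef_pos: [558.3, 30.5, 40.4]
eef_rot: [-3.14, -0.0, 1.622]
wrist_force: [-5.9, 0.7, 4.7]
finger_gap: 50.2
finger_force: 30.0
```

Emit:
move_arm(
  dp=[
    [-1,0,0],
    [0,0,0],
    [0,0,6],
    [0,0,8],
    [0,0,8],
    [0,0,8],
    [0,0,7],
    [0,0,0],
    [0,0,0],
    [0,0,0],
  ],
  rotation=[
    [0,0,0],
    [0,0,0],
    [0,0,0],
    [0,0,0],
    [0,0,0],
    [0,0,0],
    [0,0,0],
    [0,0,0],
    [0,0,0],
    [0,0,0],
  ],
  hand=[0.5,0.5,0.5,0.5,0.5,0.5,0.5,0.5,0.5,0.5],
)

```text
clock: 24.3
eef_pos: [557.8, 30.4, 77.1]
eef_rot: [-3.141, -0.0, 1.622]
wrist_force: [0.6, -0.1, -2.3]
finger_gap: 50.6
finger_force: 30.0
```

Emit:
move_arm(
  dp=[
    [0,0,0],
    [0,0,0],
    [0,0,0],
    [0,0,0],
    [0,0,0],
    [0,0,0],
    [0,0,0],
    [0,0,0],
    [0,0,0],
    [0,0,0],
  ],
  rotation=[
    [0,0,0],
    [0,0,0],
    [0,0,0],
    [0,0,0],
    [0,0,0],
    [0,0,0],
    [0,0,0],
    [0,0,0],
    [0,0,0],
    [0,0,0],
  ],
  hand=[0.5,0.5,0.5,0.5,0.5,0.5,0.5,0.5,0.5,0.5],
)

```text
clock: 25.55
eef_pos: [558.0, 30.4, 77.4]
eef_rot: [-3.142, 0.0, 1.622]
wrist_force: [-0.2, 0.3, -1.7]
finger_gap: 50.6
finger_force: 30.0
```

Run:
```python
from cell import manip,camera
import numpy as np
for i in range(4):
    camera("top"); s=manip.read_state(); print(s["wrist_force"].round(2),s["eef_pos"].round(2))
from h import *
# round block outer rim: in w1 only (yaw 1.63), restrict sizes
c=pickle.load(open("w1.pkl","rb"))
for a in(dict(r=52,band=.06,sign=-1),dict(r=52,band=.06),dict(r=52,band=.06,free=True),dict(r=27.5,band=.12),dict(r=27.5,band=.12,free=True)): rim(c,(520.2,349.5),30,**a)
```

```text
[-0.64  0.46 -1.92] [557.98  30.37  77.43]
[-0.18 -0.29 -1.45] [557.97  30.39  77.45]
[-0.29 -0.19 -1.91] [557.99  30.38  77.44]
[-0.18 -0.23 -1.55] [557.97  30.39  77.44]
fit [520.87 348.53] n 96 med|e| 0.46 in<1.5: 81
fit [520.87 348.53] n 96 med|e| 0.46 in<1.5: 81
fit [520.06 348.8   51.16] n 97 med|e| 0.19 in<1.5: 97
fit [520.98 349.92] n 120 med|e| 1.04 in<1.5: 75
fit [519.87 349.16  28.72] n 120 med|e| 0.22 in<1.5: 116
```

About 1.7 N, so 0.17 kg: jar A is empty and goes in the round block. I stop short of the block for one close measurement with the jar held.

Emit:
move_arm(
  dp=[
    [-2,14,0],
    [-6,31,0],
    [-6,32,0],
    [-6,32,0],
    [-6,32,0],
    [-6,31,0],
    [-4,26,0],
    [-1,13,0],
    [0,0,0],
    [0,0,0],
  ],
  rotation=[
    [0,0,0],
    [0,0,0],
    [0,0,0],
    [0,0,0],
    [0,0,0],
    [0,0,0],
    [0,0,0],
    [0,0,0],
    [0,0,0],
    [0,0,0],
  ],
  hand=[0.5,0.5,0.5,0.5,0.5,0.5,0.5,0.5,0.5,0.5],
)

```text
clock: 27.0
eef_pos: [521.1, 240.7, 77.4]
eef_rot: [-3.141, 0.0, 1.622]
wrist_force: [0.5, 0.1, -1.0]
finger_gap: 50.4
finger_force: 30.0
```

Emit:
move_arm(
  dp=[
    [0,0,0],
    [0,0,0],
  ],
  rotation=[
    [0,0,0],
    [0,0,0],
  ],
  hand=[0.5,0.5],
)

```text
clock: 27.25
eef_pos: [521.1, 240.9, 77.5]
eef_rot: [3.142, 0.0, 1.622]
wrist_force: [0.1, 0.2, -1.2]
finger_gap: 50.4
finger_force: 30.0
```

```bash
python3 snap.py w10
python3 - <<'E'
from h import *
c=pickle.load(open("w10.pkl","rb"))
print(proj(c,(520,349,30)))
for a in(dict(r=52,band=.06,sign=-1),dict(r=52,band=.08,free=True),dict(r=27.5,band=.12),dict(r=27.5,band=.12,free=True)): rim(c,(520.2,349.2),30,**a)
E
```

```text
{'clock': np.float64(27.25), 'joints': array([ 0.369,  0.486,  1.578, -0.   ,  1.077,  0.318]), 'eef_pos': array([521.128, 240.895,  77.48 ]), 'eef_rot': array([3.142, 0.   , 1.622]), 'wrist_force': array([ 0.109,  0.212, -1.183]), 'finger_gap': np.float64(50.384), 'finger_force': np.float64(29.997)}
(np.float64(286.5065599069811), np.float64(74.9548354035388))
fit [519.83 349.61] n 103 med|e| 0.74 in<1.5: 83
fit [519.86 348.57  51.01] n 107 med|e| 0.17 in<1.5: 97
fit [519.83 349.55] n 118 med|e| 0.9 in<1.5: 79
fit [519.85 348.37  28.63] n 118 med|e| 0.14 in<1.5: 118
```

Emit:
move_arm(
  dp=[
    [-0.8,18,0],
    [-1,32,0],
    [0,32,0],
    [0,20,0],
    [0,6.1,0],
    [0,0,-6],
    [0,0,-6],
    [0,0,-3],
    [0,0,-3],
    [0,0,0],
  ],
  rotation=[
    [0,0,0],
    [0,0,0],
    [0,0,0],
    [0,0,0],
    [0,0,0],
    [0,0,0],
    [0,0,0],
    [0,0,0],
    [0,0,0],
    [0,0,0],
  ],
  hand=[0.5,0.5,0.5,0.5,0.5,0.5,0.5,0.5,0.5,0.5],
)

```text
clock: 28.55
eef_pos: [519.2, 349.3, 59.3]
eef_rot: [-3.141, 0.0, 1.622]
wrist_force: [0.3, 0.1, -2.4]
finger_gap: 50.5
finger_force: 30.0
```

Emit:
move_arm(
  dp=[
    [0,0,-2],
    [0,0,-2],
    [0,0,-2],
    [0,0,-1],
    [0,0,0],
  ],
  rotation=[
    [0,0,0],
    [0,0,0],
    [0,0,0],
    [0,0,0],
    [0,0,0],
  ],
  hand=[0.5,0.5,0.5,0.5,0.5],
)

```text
clock: 29.18
eef_pos: [519.1, 349.5, 52.4]
eef_rot: [-3.141, 0.0, 1.622]
wrist_force: [0.8, -0.0, -1.6]
finger_gap: 50.8
finger_force: 30.0
```

In the socket with no contact. Continuing down.

Emit:
move_arm(
  dp=[
    [0,0,-3],
    [0,0,-3],
    [0,0,-3],
    [0,0,-1.5],
    [0,0,-1],
    [0,0,0],
    [0,0,0],
  ],
  rotation=[
    [0,0,0],
    [0,0,0],
    [0,0,0],
    [0,0,0],
    [0,0,0],
    [0,0,0],
    [0,0,0],
  ],
  hand=[0.5,0.5,0.5,0.5,0.5,0.5,0.5],
)

```text
clock: 30.05
eef_pos: [519.2, 349.5, 41.0]
eef_rot: [-3.142, -0.0, 1.622]
wrist_force: [-0.7, 0.5, -2.0]
finger_gap: 50.3
finger_force: 30.0
```

Emit:
move_arm(
  dp=[
    [0,0,-0.6],
    [0,0,-0.6],
    [0,0,-0.4],
    [0,0,0],
    [0,0,0],
  ],
  rotation=[
    [0,0,0],
    [0,0,0],
    [0,0,0],
    [0,0,0],
    [0,0,0],
  ],
  hand=[0.5,0.5,0.5,0.5,0.5],
)

```text
clock: 30.68
eef_pos: [519.2, 349.6, 40.4]
eef_rot: [3.141, -0.0, 1.622]
wrist_force: [-5.4, -1.5, 9.5]
finger_gap: 50.5
finger_force: 30.0
```

Seated. Releasing and checking.

Emit:
move_arm(
  dp=[
    [0.3,0,0.7],
    [0,0,0],
    [0,0,0],
    [0,0,0],
    [0,0,0],
    [0,0,0],
    [0,0,0],
  ],
  rotation=[
    [0,0,0],
    [0,0,0],
    [0,0,0],
    [0,0,0],
    [0,0,0],
    [0,0,0],
    [0,0,0],
  ],
  hand=[0.5,0.56,0.6,0.7,0.85,0.85,0.85],
)

```text
clock: 31.55
eef_pos: [519.5, 349.5, 40.0]
eef_rot: [-3.142, 0.0, 1.622]
wrist_force: [-0.0, 0.7, -1.1]
finger_gap: 79.9
finger_force: 0.0
```

Emit:
move_arm(
  dp=[
    [0,0,20],
    [0,0,40],
    [0,0,50],
    [0,0,10],
    [0,0,0],
    [0,0,0],
  ],
  rotation=[
    [0,0,0],
    [0,0,0],
    [0,0,0],
    [0,0,0],
    [0,0,0],
    [0,0,0],
  ],
  hand=[0.85,0.85,0.85,0.85,0.85,0.85],
)

```text
clock: 32.3
eef_pos: [519.0, 349.2, 158.8]
eef_rot: [-3.14, 0.001, 1.622]
wrist_force: [0.5, 0.5, -0.5]
finger_gap: 80.0
finger_force: 0.0
```

```bash
python3 snap.py w11
python3 - <<'E'
from h import *
from cell import camera
c=pickle.load(open("w11.pkl","rb"))
rim(c,(519.9,348.8),92,24.5,free=True,band=.1);
t=camera("scene")["image"]
a=cv2.resize(c["image"][100:300,180:380],(400,400));b=cv2.resize(t[120:270,120:440],(400,188))
o=np.zeros((400,800,3),np.uint8);o[:,:400]=a;o[:188,400:]=b
cv2.imwrite("pics/end.png",o[:,:,::-1])
E
```

```text
{'clock': np.float64(32.3), 'joints': array([ 0.534,  0.507,  1.342, -0.   ,  1.294,  0.482]), 'eef_pos': array([518.976, 349.199, 158.809]), 'eef_rot': array([-3.140e+00,  1.000e-03,  1.622e+00]), 'wrist_force': array([ 0.532,  0.489, -0.499]), 'finger_gap': np.float64(79.978), 'finger_force': np.float64(0.0)}
fit [520.69 349.5   24.41] n 87 med|e| 0.37 in<1.5: 85
```

View pics/end.png

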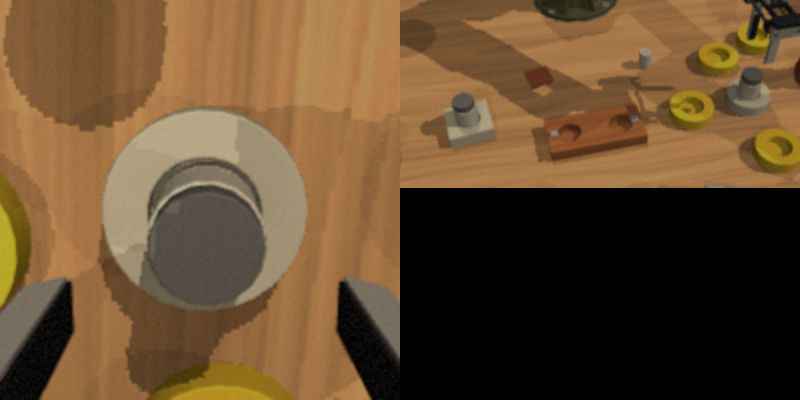

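Jar A is upright in the white ring, lid at (207,245). In the scene view the rack is empty, a jar stands in the square block at (465,110) and the other in the round one at (752,85).

```bash
python3 -c "
from cell import manip
print(manip.sign_off())"
```

```text
the job is handed in; nothing more can be done
None
```

I weighed and seated both jars: the full one (jar B, about 0.47 kg) is in the square block and the empty one (jar A, about 0.17 kg) is in the round white block; I let go of both and handed the job in at about 32 s, with no verdict returned.

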